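# Set the stock tags on the workshop bins

### The job

Gently push the hinged stock tags over with a fingertip so that only the two bins filled to the brim show their tag's green face upward, and the two nearly empty bins show orange. Do not pinch the tags, and leave the mug, glue jar and wooden offcut where they stand.

Things in the scene. Friction and masses are not known exactly. Their poses are not given: they have to be found in the camera images.
- rack: White laminate rack board, 260 x 520 x 12 mm, flat on the bench, carrying four identical bin stations side by side, 124 mm apart. Origin on the bench under the middle of the line of tags. Its x points away from the robot side towards the bins, its y along the row (to the left), z up.
- bin1: Fixed bin station (their order along the row varies): white plinth 70 x 112 x 24 mm on the robot's side, behind it a grey open bin 130 x 118 x 50 mm, its centre 105 mm along +x. Origin on the rack's top under the tag's hinge, axes as the rack's. On the plinth steel hinge cheeks (30 mm either way along x) and rubber rests (12 mm either way along y) rise 6 mm above the hinge axis.
- bin1_floor (a point): Centre of the inner floor of bin 1.
- tag1_hinge (a point): Middle of tag 1's hinge axis, 54 mm above the bench; the axis runs along the station's x. The tag is a stiff plate 50 mm along the hinge, 44 mm high, 4 mm thick, 25 g, hinged at its foot; its free edge is a black bead 8 mm thick centred 40 mm from the axis. It can be pushed up and over sideways from the outer side of its leaning edge.
- tag1 (a joint): Angle of tag 1, rad. 0 is upright; +0.78 leans fully to the station's +y (left seen from the robot), green face up and showing; -0.78 leans fully to -y (right), orange face up. The hinge is light, with no spring: past upright the tag falls to its rest by its own weight.
- bin2: Fixed bin station (their order along the row varies): white plinth 70 x 112 x 24 mm on the robot's side, behind it a grey open bin 130 x 118 x 50 mm, its centre 105 mm along +x. Origin on the rack's top under the tag's hinge, axes as the rack's. On the plinth steel hinge cheeks (30 mm either way along x) and rubber rests (12 mm either way along y) rise 6 mm above the hinge axis.
- bin2_floor (a point): Centre of the inner floor of bin 2.
- tag2_hinge (a point): Middle of tag 2's hinge axis, 54 mm above the bench; the axis runs along the station's x. The tag is a stiff plate 50 mm along the hinge, 44 mm high, 4 mm thick, 25 g, hinged at its foot; its free edge is a black bead 8 mm thick centred 40 mm from the axis. It can be pushed up and over sideways from the outer side of its leaning edge.
- tag2 (a joint): Angle of tag 2, rad. 0 is upright; +0.78 leans fully to the station's +y (left seen from the robot), green face up and showing; -0.78 leans fully to -y (right), orange face up. The hinge is light, with no spring: past upright the tag falls to its rest by its own weight.
- bin3: Fixed bin station (their order along the row varies): white plinth 70 x 112 x 24 mm on the robot's side, behind it a grey open bin 130 x 118 x 50 mm, its centre 105 mm along +x. Origin on the rack's top under the tag's hinge, axes as the rack's. On the plinth steel hinge cheeks (30 mm either way along x) and rubber rests (12 mm either way along y) rise 6 mm above the hinge axis.
- bin3_floor (a point): Centre of the inner floor of bin 3.
- tag3_hinge (a point): Middle of tag 3's hinge axis, 54 mm above the bench; the axis runs along the station's x. The tag is a stiff plate 50 mm along the hinge, 44 mm high, 4 mm thick, 25 g, hinged at its foot; its free edge is a black bead 8 mm thick centred 40 mm from the axis. It can be pushed up and over sideways from the outer side of its leaning edge.
- tag3 (a joint): Angle of tag 3, rad. 0 is upright; +0.78 leans fully to the station's +y (left seen from the robot), green face up and showing; -0.78 leans fully to -y (right), orange face up. The hinge is light, with no spring: past upright the tag falls to its rest by its own weight.
- bin4: Fixed bin station (their order along the row varies): white plinth 70 x 112 x 24 mm on the robot's side, behind it a grey open bin 130 x 118 x 50 mm, its centre 105 mm along +x. Origin on the rack's top under the tag's hinge, axes as the rack's. On the plinth steel hinge cheeks (30 mm either way along x) and rubber rests (12 mm either way along y) rise 6 mm above the hinge axis.
- bin4_floor (a point): Centre of the inner floor of bin 4.
- tag4_hinge (a point): Middle of tag 4's hinge axis, 54 mm above the bench; the axis runs along the station's x. The tag is a stiff plate 50 mm along the hinge, 44 mm high, 4 mm thick, 25 g, hinged at its foot; its free edge is a black bead 8 mm thick centred 40 mm from the axis. It can be pushed up and over sideways from the outer side of its leaning edge.
- tag4 (a joint): Angle of tag 4, rad. 0 is upright; +0.78 leans fully to the station's +y (left seen from the robot), green face up and showing; -0.78 leans fully to -y (right), orange face up. The hinge is light, with no spring: past upright the tag falls to its rest by its own weight.
- dowels_full: Stock of wooden dowels that fills its bin to the brim (a FULL bin). Origin at the centre of its underside, on the floor of the bin that it is in. Which bin varies. Fixed.
- dowels_low: Just two wooden dowels left on a bin's floor (a bin that is not full). Origin as above.
- ferrules_full: Stock of copper ferrules that fills its bin to the brim (a FULL bin). Origin as above.
- ferrules_low: Just two copper ferrules left on a bin's floor (a bin that is not full). Origin as above.
- mug: Bystander: white mug, 76 mm across, 80 mm high, loose, left of the rack. Origin at the centre of its underside.
- glue: Bystander: yellow glue jar with red cap, 60 mm across, 85 mm high, loose, right of the rack. Origin at the centre of its underside.
- offcut: Bystander: wooden offcut 36 x 36 x 55 mm, loose, standing on the bench between the rack and the robot. Origin at the centre of its underside.

How it is judged:
At the end, for the whole second after the job is handed in: The tags of the two full bins lean fully left with green up (joint above 0.7 rad), those of the two nearly empty bins lean fully right with orange up (below -0.7 rad), all at rest; mug, glue jar and offcut upright (tilt under 0.15 rad) and within 20 mm of where they began (((horizontal distance between dowels_full and bin1_floor below 0.05 m and value of joint tag1 above 0.7 rad) or (horizontal distance between dowels_full and bin1_floor above 0.05 m and value of joint tag1 below -0.7 rad)) and ((horizontal distance between dowels_full and bin2_floor below 0.05 m and value of joint tag2 above 0.7 rad) or (horizontal distance between dowels_full and bin2_floor above 0.05 m and value of joint tag2 below -0.7 rad)) and ((horizontal distance between ferrules_full and bin3_floor below 0.05 m and value of joint tag3 above 0.7 rad) or (horizontal distance between ferrules_full and bin3_floor above 0.05 m and value of joint tag3 below -0.7 rad)) and ((horizontal distance between ferrules_full and bin4_floor below 0.05 m and value of joint tag4 above 0.7 rad) or (horizontal distance between ferrules_full and bin4_floor above 0.05 m and value of joint tag4 below -0.7 rad)) and velocity of joint tag1 between -0.1 and 0.1 rad/s and velocity of joint tag2 between -0.1 and 0.1 rad/s and velocity of joint tag3 between -0.1 and 0.1 rad/s and velocity of joint tag4 between -0.1 and 0.1 rad/s and distance of each of mug, glue, offcut from where it was at the start of the episode below 0.02 m and angle between each of mug, glue, offcut's own z axis and vertical below 0.15 rad); the robot touches nothing.
It fails at once if a finger pushes on a tag or bin station with more than 15 N, or pinches a tag (contact force between the fingers and bin1 above 15 N or contact force between the fingers and bin2 above 15 N or contact force between the fingers and bin3 above 15 N or contact force between the fingers and bin4 above 15 N).
It fails at once if the mug is lifted, shoved or tipped (distance of mug from where it was at the start of the episode above 0.02 m or angle between mug's own z axis and vertical above 0.3 rad).
It fails at once if the glue is lifted, shoved or tipped (distance of glue from where it was at the start of the episode above 0.02 m or angle between glue's own z axis and vertical above 0.3 rad).
It fails at once if the offcut is lifted, shoved or tipped (distance of offcut from where it was at the start of the episode above 0.02 m or angle between offcut's own z axis and vertical above 0.3 rad).
It also fails if it takes over 38 s, if anything falls off the work surface, if the arm or the gripper's body presses on something with over 40 N, if the wrist force passes 120 N, or if a joint passes its speed limit or range.

### The arm

A 6-joint arm with a two-finger parallel gripper is mounted at the origin on the work surface. World frame = base frame: x ahead of the robot, y to its left, z up, the work surface at z = 0. Lengths are in m, angles in rad, forces in N, time in s.
With the tool pointing down it reaches from about 0.375 to 0.925 m from the base axis. Payload 5.7 kg.
Tool frame: the origin (TCP) lies midway between the tips of the shut fingers; the grasp point (between the pads) lies 19 mm behind it; z points along the fingers, y is the line along which they close (so a half turn about z gives the same grasp; the last joint's range is limited). The gripper opens to 85 mm and grips with 20 to 120 N. Pads are 22 mm wide; open, the fingers measure 114 mm over their backs; the gripper's body (76 mm by 85 mm) begins 54 mm behind the grasp point. The pads swing forward as they close: fully open they stand 13 mm farther back than shut.
Start: joints at [-1.384, 0.359, 1.51, -0, 1.272, -0.115], TCP at [0.178, -0.573, 0.231] pointing down, gripper open.
Joint ranges: [-2.97, 2.97], [-1.01, 2.36], [0.21, 2.38], [-0.96, 4.11], [0.2, 2.71], [-2.98, 2.98]. Speed limits (rad/s): [2.39, 2.39, 3.14, 3.14, 3.14, 3.14].

### API

Orientations are given as a unit quaternion [w, x, y, z].
In Python, from cell import env gives the robot as it stands. Calls block until the motion is done:
- env.move_pose(position, orientation): joint-space move of the TCP to a pose.
- env.move_straight(position, rot=None, velocity=0.15): straight line of the TCP; rot=None keeps the orientation; velocity is the mean speed in m/s.
- env.move_joints(angles): joint-space move.
- env.grip(opening): finger opening in m; the grip force is fixed at half the most; returns when the fingers have stopped.
- env.hold(seconds).
- env.solve_ik(position, orientation): joint angles nearest the present ones, or None.
- env.capture(name): name is "scene" or "side" or "wrist"; returns the picture (420x560x3 uint8, blue, green, red); there is no depth.
- env.get_calibration(name): a dict with "camera_matrix" (3x3 intrinsics, pixels), "k1" (the pictures are not rectified: a ray, as slopes to the right and down, at radius r is drawn at 1 + k1 r^2 times it, then the intrinsics apply), "extrinsics" (4x4, takes a point from camera to world coordinates); the wrist camera has in their place "hand_eye" (4x4, takes a point from camera to tool coordinates, whose origin is the TCP and whose axes are the flange's). Camera axes: x right, y up, looking along -z (the intrinsics and any distortion apply to the point x, -y, -z); pixel columns grow to the right and rows downward; lengths in m; the calibration is good to about 2 mm. A picture is of the moment at which its call begins: read the wrist's pose just before it. get_calibration takes no time and is no camera call.
A pose or a line that the arm cannot do raises env.PlanningError and nothing moves.
- env.hand_in(): hands the job in; it is judged then, once.
Readings, each from a call of its own:
- env.get_time(): time.
- env.get_joint_pos(): joint angles.
- env.get_dq(): joint speeds.
- env.get_joint_torque(): joint torques, N m.
- env.get_ee_pos(): TCP position.
- env.get_orientation(): TCP orientation.
- env.get_force(): force on the tool from outside, world axes, zero at the start.
- env.get_torque(): the same for the moment, N m.
- env.get_opening(): finger opening in m.
- env.get_grasp_force(): force on a finger pad.
Only numpy, scipy, OpenCV 4.12 (cv2) and the standard library are available. Lean on these libraries where they do the work, as an engineer would, in place of code of your own. Each camera call takes 0.05 s, during which the arm holds its last target. There are 200 camera calls.

## Working session

There is one attempt and no reset: what is moved stays moved. The work goes in short steps, each a Python script; the robot and the scene stay as the last script left them, time stands still between calls to the robot, and variables do not carry over. Pictures are saved under pics/ and viewed, at most 10 in all, crops included, and the job is handed in when it is done.

```bash
mkdir -p pics; python3 - <<'E'
from cell import env
import cv2,numpy as np
for n in("scene","side"):
    cv2.imwrite(f"pics/{n}0.png",env.capture(n))
    c=env.get_calibration(n);print(n,np.round(c["camera_matrix"],1).tolist(),c["k1"],np.round(c["extrinsics"],4).tolist())
print(env.get_time(),env.get_orientation())
E
```

```text
scene [[474.7, 0.0, 276.3], [0.0, 474.7, 210.2], [0.0, 0.0, 1.0]] -0.004997326637802747 [[0.2738, -0.571, 0.774, 1.4279], [0.9616, 0.1807, -0.2068, -0.239], [-0.0218, 0.8009, 0.5985, 0.7658], [0.0, 0.0, 0.0, 1.0]]
side [[432.7, 0.0, 285.7], [0.0, 432.7, 213.0], [0.0, 0.0, 1.0]] -0.05912550692499898 [[-0.7738, 0.345, -0.5312, -0.1733], [-0.6332, -0.3993, 0.6631, 0.8505], [0.0167, 0.8494, 0.5274, 0.7382], [0.0, 0.0, 0.0, 1.0]]
0.1 [-8.42711000e-04  9.88633086e-01  1.50345972e-01 -2.46321452e-05]
```

View pics/scene0.png

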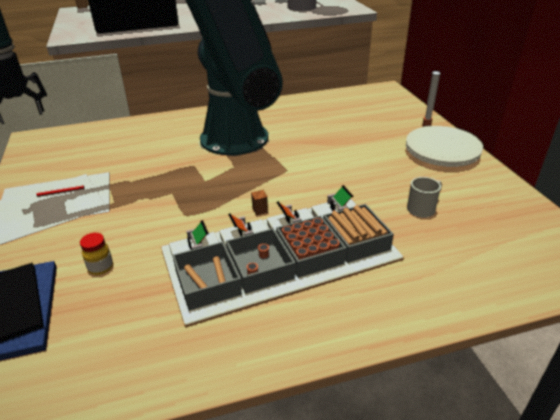

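View pics/side0.png

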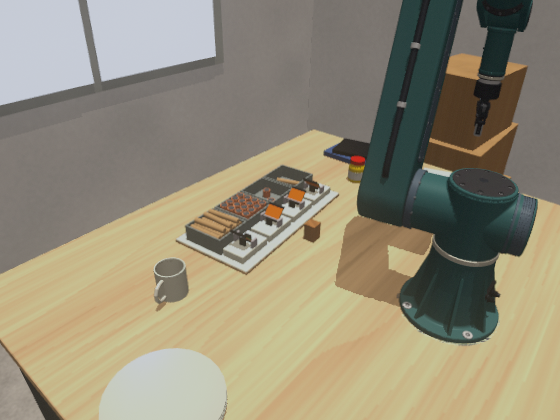

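The scene picture shows, from the right side of the row (-y) to the left: two dowels (tag green, 200,232), two ferrules (orange, 238,222), ferrules full (orange, 287,210) and dowels full (green, 344,196). So the 1st and 3rd tags must be flipped. The offcut is at (259,200), the jar at (95,253) and the mug at (424,197).

```bash
cat > h.py <<'E'
from cell import env
import cv2,numpy as np
from scipy.spatial.transform import Rotation as R
def q2R(q): return R.from_quat(np.r_[q[1:],q[0]]).as_matrix()
def R2q(m): q=R.from_matrix(m).as_quat(); return np.r_[q[3],q[:3]]
def shot(n):
    c=env.get_calibration(n)
    if n=="wrist":
        T=np.eye(4);T[:3,:3]=q2R(env.get_orientation());T[:3,3]=env.get_ee_pos();T=T@np.array(c["hand_eye"])
    else: T=np.array(c["extrinsics"])
    return env.capture(n),np.array(c["camera_matrix"]),c["k1"],T
def onplane(uv,K,k1,T,z):
    p=cv2.undistortPoints(np.array([[uv]],float),K,np.array([k1,0,0,0.]))[0,0]
    d=T[:3,:3]@np.array([p[0],-p[1],-1]);o=T[:3,3]
    return o+d*(z-o[2])/d[2]
def blobs(im,col,amin=20):
    h=cv2.cvtColor(im,cv2.COLOR_BGR2HSV)
    lo,hi={"green":((50,120,50),(85,255,255)),"orange":((3,200,150),(14,255,255))}[col]
    n,l,s,c=cv2.connectedComponentsWithStats(cv2.inRange(h,lo,hi))
    return [(c[i],s[i]) for i in range(1,n) if s[i][4]>amin]
E
python3 - <<'E'
from h import *
for n in("scene","side"):
    im,K,k,T=shot(n)
    for c in("green","orange"):
        for b,s in blobs(im,c): print(n,c,b.round(1),s,onplane(b,K,k,T,.071).round(4))
    if n=="scene":
        for uv in((165,250),(183,313),(401,256)): print(onplane(uv,K,k,T,.012).round(3))
        print("off",onplane((259,212),K,k,T,0),"mug",onplane((424,213),K,k,T,0),"glue",onplane((98,268),K,k,T,0))
E
```

```text
scene green [341.9 195.9] [334 187  17  18 168] [0.5213 0.1765 0.071 ]
scene green [198.9 232.9] [193 223  13  20 159] [ 0.5594 -0.1934  0.071 ]
scene orange [238.7 222.9] [233 217  12  13  47] [ 0.5507 -0.0974  0.071 ]
[ 0.526 -0.278  0.012]
[ 0.736 -0.26   0.012]
[0.712 0.25  0.012]
off [ 0.43104773 -0.02077492  0.        ] mug [0.56722201 0.39527534 0.        ] glue [ 0.5289596  -0.43560161  0.        ]
side orange [296.3 194.3] [289 189  16  12 126] [ 0.5441 -0.0964  0.071 ]
side orange [273.6 211.1] [266 205  17  13 141] [0.5321 0.0268 0.071 ]
```

```bash
cat >> h.py <<'E'
def down(a): # tool z down, tool x at heading a
    x=np.array([np.cos(a),np.sin(a),0]);z=np.array([0,0,-1.]);return R2q(np.c_[x,np.cross(z,x),z])
E
python3 - <<'E'
from h import *
print(np.round(env.get_calibration("wrist")["hand_eye"],3).tolist())
env.grip(0.0)
yaw=.1
for s in(1,-1):
    try: j=env.solve_ik([.535,-.01,.30],down(yaw+s*np.pi/2)); print(s,j)
    except Exception as e: print(e)
q=down(yaw+np.pi/2)
j1=env.solve_ik([.535,-.01,.30],q);j2=env.solve_ik([.535,-.01,.30],down(yaw-np.pi/2))
f=lambda j:9 if j is None else abs(j[5])
if f(j2)<f(j1): q=down(yaw-np.pi/2)
env.move_straight([.3,-.573,.30]) if 0 else None
env.move_pose([.535,-.01,.30],q)
im,K,k,T=shot("wrist");cv2.imwrite("pics/w0.png",im)
for c in("green","orange"):
    for b,s in blobs(im,c,80): print(c,b.round(1),s,onplane(b,K,k,T,.071).round(4))
print(env.get_time(),env.get_orientation(),T[:3,3],env.get_opening())
E
```

```text
[[0.0, 0.955, 0.297, 0.075], [1.0, -0.0, -0.0, -0.0], [-0.0, 0.297, -0.955, -0.143], [0.0, 0.0, 0.0, 1.0]]
1 [-1.47810459e-01  2.07506815e-01  1.55259846e+00 -4.44089210e-16
  1.38148738e+00 -2.47810459e-01]
-1 [-1.47810459e-01  2.07506815e-01  1.55259846e+00 -4.44089210e-16
  1.38148738e+00  2.89378220e+00]
green [283.4   9.4] [261   0  46  20 894] [0.5205 0.1697 0.071 ]
3.4 [-7.64136969e-06  6.71386791e-01  7.41107117e-01 -1.34052716e-04] [0.52659305 0.06442543 0.44255473] 0.0004145766371871896
```

View pics/w0.png

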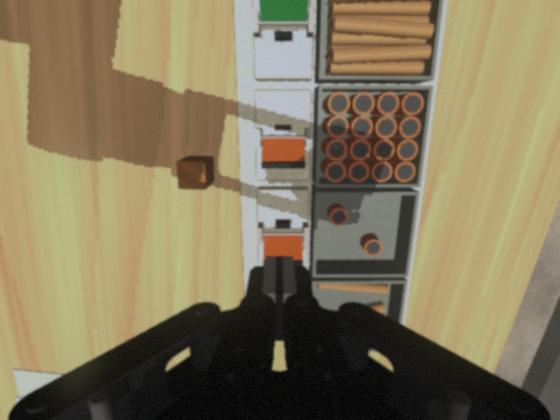

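The wrist picture (image up = +y) shows the orange tags of C at (283,150) and B at (283,246), D's green tag at (284,10), and C's bin full of ferrules.

```bash
python3 - <<'E'
from h import *
im,K,k,T=shot("wrist")
h=cv2.cvtColor(im,cv2.COLOR_BGR2HSV); print(h[150,283],h[246,283])
m=cv2.inRange(h,(0,180,150),(16,255,255));m[:, :255]=0;m[:,312:]=0
n,l,s,c=cv2.connectedComponentsWithStats(m)
P=[]
for i in range(1,n):
    if s[i][4]>150: P.append(onplane(c[i],K,k,T,.070)[:2]);print(s[i],c[i],P[-1])
for uv in((283,165),(283,10)): print(onplane(uv,K,k,T,.08))
a=lambda d:np.arctan2(-d[0],d[1])
d=P[0]-P[1];print("yaw from B-C",a(d),np.linalg.norm(d))
# board near edge at z=.012
e1=onplane((236,5),K,k,T,.012);e2=onplane((246,290),K,k,T,.012);print(e1,e2,a((e1-e2)[:2]))
E
```

```text
[ 10 185 175] [ 10 191 174]
[264 140  39  21 772] [282.79792746 149.77979275] [0.53474636 0.02585382]
[265 237  36  23 664] [283.55722892 246.03614458] [ 0.54817769 -0.09496588]
[0.53653169 0.00969462 0.08      ]
[0.52036961 0.16659485 0.08      ]
yaw from B-C 0.11071379885656205 0.12156398483889237
[0.46251633 0.18563303 0.012     ] [ 0.50121198 -0.19911981  0.012     ] 0.1002356865891901
```

```bash
python3 - <<'E'
from h import *
yaw=.102;u=np.array([-np.sin(yaw),np.cos(yaw)]);q=down(yaw+np.pi/2)
C=np.array([.5335,.039]);A=C-.248*u
P=lambda b,y,z:np.r_[b+y*u,z]
def flip(b,s):
    env.move_pose(P(b,-s*.058,.15),q)
    env.move_straight(P(b,-s*.058,.068),velocity=.1)
    for y in np.arange(-.045,.0011,.0115):
        env.move_straight(P(b,s*y,.068),velocity=.05);print(round(y,4),np.round(env.get_force(),2),round(env.get_time(),2))
    env.hold(.3)
    env.move_straight(P(b,-s*.03,.068),velocity=.1)
    env.move_straight(P(b,-s*.03,.16),velocity=.15)
flip(C,1);cv2.imwrite("pics/w1.png",np.hstack([shot("scene")[0][150:330,140:420],shot("side")[0][140:320,160:360]]))
flip(A,-1)
env.move_straight(P(A,.12,.3),velocity=.2)
s,K,k,T=shot("scene")
cv2.imwrite("pics/w2.png",cv2.resize(np.hstack([s[150:330,140:420],env.capture("side")[140:320,160:360]]),None,fx=1.6,fy=1.6))
print(env.get_time(),blobs(s,"green"),blobs(s,"orange"))
E
```

```text
-0.045 [0.81 0.02 0.26] 5.47
-0.0335 [0.09 0.27 0.32] 5.86
-0.022 [1.23 0.18 0.04] 6.24
-0.0105 [-0.21  0.61  0.95] 6.62
0.001 [-0.26  0.04  0.04] 7.01
-0.045 [ 0.46  0.56 -0.11] 10.69
-0.0335 [-0.49  0.78 -0.34] 11.07
-0.022 [-0.59 -0.52 -0.37] 11.46
-0.0105 [ 0.51 -0.53 -0.42] 11.84
0.001 [-0.29  0.99  0.02] 12.22
14.8333 [(array([341.91017964, 195.97005988]), array([334, 187,  17,  18, 167], dtype=int32)), (array([297.13333333, 207.68484848]), array([290, 199,  15,  18, 165], dtype=int32))] [(array([187.52      , 236.14666667]), array([182, 230,  12,  14,  75], dtype=int32))]
```

View pics/w2.png

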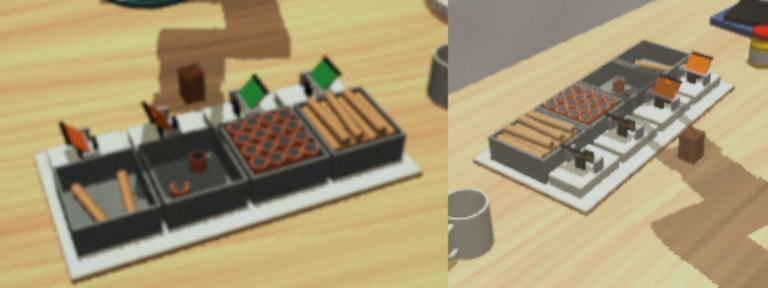

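The picture shows both full bins with green up (scene 297,208 and 342,196), both nearly empty bins with orange up, and the arm clear.

```bash
python3 -c "
from cell import env
env.hold(.5);print(env.hand_in())"
```

```text
the job is handed in; nothing more can be done
None
```

I pushed over the two tags that were wrong, and the last picture shows green up on both full bins and orange up on both nearly empty ones; the job was handed in at about 15 s, but the hand-in call returned no verdict.

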